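Fill the candy dish and offer the pastry with tongs

ROBOT

A 6-joint arm with a two-finger parallel gripper is mounted at the origin on the work surface. World frame = base frame: x ahead of the robot, y to its left, z up, the work surface at z = 0. Lengths are in m, angles in rad, forces in N, time in s.
With the tool pointing down it reaches from about 0.25 to 0.775 m from the base axis. Payload 4 kg.
Tool frame: the origin (TCP) lies midway between the tips of the shut fingers; the grasp point (between the pads) lies 19 mm behind it; z points along the fingers, y is the line along which they close (so a half turn about z gives the same grasp; the last joint's range is limited). The gripper opens to 94 mm and grips with 3 to 60 N. Pads are 16 mm wide; open, the fingers measure 119 mm over their backs; the gripper's body (75 mm by 177 mm) begins 78 mm behind the grasp point.
Start: joints at [1.078, 0.087, 1.371, -0, 1.684, -0.103], TCP at [0.209, 0.509, 0.206] pointing down, gripper open.
Joint ranges: [-3.1, 3.1], [-0.76, 2.03], [0.27, 2.55], [-1.08, 4.22], [0.17, 2.65], [-2.57, 2.57]. Speed limits (rad/s): [2.79, 2.79, 3.14, 3.14, 3.14, 3.14].

INTERFACE

Orientations are given as [roll, pitch, yaw] about the fixed x, y, z axes, in that order (R = Rz(yaw) Ry(pitch) Rx(roll)).
In Python, from bench import get_obs, snapshot, close_job gives the robot as it stands. The module is installed in compiled form; this text tells all that it offers.
- The arm moves only by the tool drive_tool, never from a script. Its argument "commands" is a list of rows, each a list of 6 numbers: the shift along the tool's x, y, z in units of 0.04 m (1.0 is 0.04 m), then the turn, a rotation vector about the tool's x, y, z in units of 0.1 rad (1.0 is 0.1 rad). In form: [[dx, dy, dz, wx, wy, wz], ...]. A call has 1 to 20 rows; each row shifts and turns the commanded pose from where the row before left it, along the tool's axes as they then stand; what a row does not reach is not made up. A row lasts 1/8 s, in which the tool goes at most 62.5 mm and 10.7 degrees, less where a joint would pass 70% of its speed; a pose out of reach is approached as far as the arm can. A call with a number of a shift or a turn outside -1 to 1 is refused whole. A call with a gripper value outside its range is refused whole. "gripper" is the closure, from 0 (fully open) to 1 (shut), set as the call begins (left out, the last holds). The fingers move at their own pace and stop on an object; the grip force is fixed at half the most. Time passes only in rows, so rows that do not move let the fingers close. It gives the time, the measured TCP pose, the force, the opening and the grip force at its end, in the units of the state.
- get_obs(): the state, without advancing time (a new reading comes with each control period).
- snapshot(name): name is "scene" or "top" or "wrist"; returns a dict with "image" (420x560x3 uint8, blue, green, red), "range_z" (420x560 float32, m along the optical axis (not along the pixel's ray), 0 where there is no reading), "fx", "fy", "cx", "cy" (pixels), "k1" (the pictures are not rectified: a ray, as slopes to the right and down, at radius r is drawn at 1 + k1 r^2 times it, then the intrinsics apply), "rvec" (rotation vector, rad) and "tvec" (3), from world to camera coordinates, as OpenCV has them. Camera axes: x right, y down, z forward; pixel columns grow to the right and rows downward; lengths in m; the calibration is good to about 2 mm. A picture is of the moment at which its call begins.
- close_job(): hands the job in; it is judged then, once.
The state is a dict: "time": time; "joint_positions": joint angles; "qvel": joint speeds; "joint_torque": joint torques, N m; "tool_pos": TCP position; "ee_rot": TCP orientation; "wrist_force": force on the tool from outside, world axes, zero at the start; "wrist_torque": the same for the moment, N m; "width": finger opening in m; "finger_force": force on a finger pad.
Only numpy, scipy, OpenCV 4.12 (cv2) and the standard library are available. Lean on these libraries where they do the work, as an engineer would, in place of code of your own. Each camera call takes 0.05 s, during which the arm holds its last target. There are 200 camera calls.

TASK

First put the two wrapped sweets (the caramel and the chocolate bar) into the amber candy dish, setting them in gently rather than dropping them from a height. Then take the steel tongs out of their wooden block, pick up the bare pastry from the round board with the tongs, never touching the pastry with the gripper's own fingers, and hold it up over the dish, about a hand's breadth above it. Finish like that, still holding the pastry in the tongs, with both sweets lying in the dish and the cups, saucers and jam jar left undisturbed.

Things in the scene. Friction and masses are not known exactly. Their poses are not given: they have to be found in the camera images.
- caramel: Twist-wrapped caramel lying flat on the table: red core 30 (x) x 20 (y) x 16 mm high, yellow wrapper ends along +-x, 60 mm over all and 18 mm wide. Origin: centre of the underside; x along its length. 18 g. Pinch it across y (20 mm) from above.
- chocolate: Chocolate bar in blue paper with a silver band, lying flat on the table: 46 (x) x 24 (y) x 14 mm high. Origin: centre of the underside; x along its length. 25 g. Pinch it across y (24 mm) from above.
- dish: Round open amber glass candy dish, loose, about 500 g: 140 mm across at the rim, 100 mm across at the foot, 45 mm high, wall 4 mm, flat inner floor 5 mm above its underside, about 90 mm across. Origin: centre of the underside. It stands on the table.
- block: Fixed wooden block, 60 (x) x 130 (y) x 55 mm high, with a straight-walled pocket 22 (x) x 94 (y) mm, 40 mm deep, in the middle of its top, where the tongs stand tips down. Origin: centre of the underside, on the table.
- tongs: Steel spring tongs, 90 g, 135 mm tall, standing tips down in the block's pocket. Origin: middle of the hinge bar at the top (14 mm thick, 22 mm long along x); z points up, away from the tips. The arms hang below on the +y and -y sides, open and close along y, evenly, and spring fully open when let go.
- tongs_grip (a point): Midway between the two black grip plates on the arms' outsides (18 mm wide in x, 20 mm tall), 31 mm below the tongs' origin: squeeze them along y. Over the plates: 39 mm open, about 36 mm with the tips some 62 mm apart (good for carrying), 30 mm with the tips 36 mm apart. For 31 mm below this point the arms are narrower than over the plates, so finger ends may pass them.
- tongs_tip (a point): Midway between the two tip plates, 118 mm below the tongs' origin, turning with the hub. Each plate is 16 mm wide (x), 4 mm thick, 28 mm tall. Their lower ends lie 128 mm below the origin when open (76 mm apart, 84 mm over all) and 132 mm below it when closed to 36 mm apart.
- tongs_left (a joint): Closing angle of the +y arm in rad (the other arm mirrors it): 0 open, 0.154 with the tip plates parallel and 36 mm apart, 0.26 fully closed. Spring: about 2 N on each grip plate just starts to close the arms, 8 N closes the tips to 36 mm; of any squeeze beyond that a quarter reaches the tips.
- board: Fixed round light wooden serving board, 120 mm in diameter, 14 mm thick, on the table; the pastry stands on it. Origin: centre of the underside.
- pastry: Small round brown pastry, upright cylinder 36 mm in diameter with a slightly domed top, 31 mm high, about 30 g, firm. Origin: centre of the underside. To be touched only with the tongs.
- cup0: Blue ceramic mug, rim 76 mm across, 65 mm high, handle at +y, standing on saucer0. Bystander. Origin: centre of the underside.
- saucer0: White saucer 130 mm across, 14 mm high. Bystander. Origin: centre of the underside.
- cup1: Second mug, like cup0, on saucer1. Bystander.
- saucer1: Second saucer, like saucer0. Bystander.
- jam: Jam jar with brass lid, 66 mm across, 90 mm high. Bystander. Origin: centre of the underside.

How it is judged:
On the way, in this order (a step that is already met when the one before it is completed fails the run):
1. both wrapped sweets lie in the dish, let go, while the tongs still stand in the block (horizontal distance between each of caramel, chocolate and dish below 0.06 m and height (world z) of each of caramel, chocolate below 0.045 m and contact force between the fingers and caramel below 0.05 N and contact force between the fingers and chocolate below 0.05 N and height (world z) of tongs below 0.17 m), for 0.2 s.
2. the tongs are lifted out of the block in the gripper (z of tongs_tip in the frame of block above 0.072 m and contact force between the fingers and tongs above 1 N), for 0.1 s.
3. the pastry is lifted off the board by the tongs (height (world z) of pastry above 0.03 m and contact force between tongs and pastry above 0.5 N and contact force between pastry and board below 0.02 N), for 0.1 s.
At the end, for the whole second after the job is handed in: Pastry pressed (over 0.5 N) between the tips of the gripper-held tongs, its underside over 85 mm above the table (40 mm above the rim), within 50 mm of the dish's centre, still, touching neither dish nor fingers; both sweets let go in the upright dish (height (world z) of pastry above 0.085 m and horizontal distance between pastry and dish below 0.05 m and contact force between tongs and pastry above 0.5 N and distance between pastry and tongs_tip below 0.04 m and contact force between the fingers and tongs above 1 N and linear speed of pastry below 0.05 m/s and contact force between each of the fingers, dish and pastry below 0.05 N and contact force between dish and tongs below 0.05 N and angle between dish's own z axis and vertical below 0.1 rad and height (world z) of dish below 0.01 m and horizontal distance between each of caramel, chocolate and dish below 0.06 m and height (world z) of each of caramel, chocolate below 0.045 m and contact force between the fingers and caramel below 0.05 N and contact force between the fingers and chocolate below 0.05 N); the arm keeps its last pose, push and grip.
It fails at once if the gripper's fingers touch the bare pastry (contact force between the fingers and pastry above 0.3 N).
It fails at once if a sweet is dropped or thrown into the dish from a height (over about 5 cm) ((linear speed of caramel above 1 m/s and contact force between the fingers and caramel below 0.01 N) or (linear speed of chocolate above 1 m/s and contact force between the fingers and chocolate below 0.01 N)).
It fails at once if a cup, saucer or the jam jar is shifted by more than 25 mm or tipped (distance of any of cup0, cup1, saucer0, saucer1, jam from where it was at the start of the episode above 0.025 m or angle between any of cup0, cup1, jam's own z axis and vertical above 0.5 rad).
It also fails if it takes over 72 s, if anything falls off the work surface, if the arm or the gripper's body presses on something with over 40 N, if the wrist force passes 120 N, or if a joint passes its speed limit or range.

## Working session

There is one attempt and no reset: what is moved stays moved. The work goes in short steps, Python scripts to look and compute and a tool call to move; the robot and the scene stay as the last step left them, time stands still between calls to the robot, and variables do not carry over. Pictures are saved under pics/ and viewed, at most 10 in all, crops included, and the job is handed in when it is done.

Besides the shell and the picture viewer there is one more tool, called after "Call:" in YAML: its name, and indented under it one key for each argument. drive_tool: Moves the arm, as the interface text tells. Its arguments: {"type":"object","properties":{"commands":{"type":"array"},"gripper":{"type":"number"}},"required":["commands"]}

```bash
mkdir -p pics
cat > h.py <<'E'
import numpy as np, cv2
from bench import get_obs, snapshot, close_job
def pts(s):
    """world xyz per pixel from range"""
    H,W=s["range_z"].shape
    v,u=np.mgrid[:H,:W]
    K=np.array([[s["fx"],0,s["cx"]],[0,s["fy"],s["cy"]],[0,0,1]])
    d=np.array([s["k1"],0,0,0,0.])
    n=cv2.undistortPoints(np.stack([u,v],-1).reshape(-1,1,2).astype(np.float64),K,d).reshape(H,W,2)
    z=s["range_z"].astype(float)
    c=np.dstack([n[...,0]*z,n[...,1]*z,z])
    R=cv2.Rodrigues(np.array(s["rvec"],float))[0]
    return (c-np.array(s["tvec"]).ravel())@R, z>0
E
python3 - <<'E'
from h import *
for n in("top","scene"):
    s=snapshot(n);cv2.imwrite(f"pics/{n}0.png",s["image"]);np.savez(n+"0.npz",**s)
    print(n,s["fx"],s["k1"],s["tvec"],s["rvec"],(s["range_z"]>0).mean())
print(get_obs())
E
```

```text
top 482.86013696035184 0.02220056125326315 [0.04786455 0.56988181 1.14720694] [ 2.20716063 -2.18803362  0.05253663] 0.9959778911564626
scene 527.2022317233555 -0.1507198617104838 [ 0.15263333 -0.35318236  1.9946271 ] [ 1.53727205  2.15113361 -0.7814559 ] 0.9961054421768708
{'time': 0.1, 'joint_positions': array([ 1.07793550e+00,  8.78941408e-02,  1.37208004e+00, -2.20659235e-05,
        1.68356240e+00, -1.03103300e-01]), 'qvel': array([-7.62737313e-05, -9.83491150e-04, -1.96281484e-03, -1.91789349e-03,
       -4.04131356e-04,  3.62945808e-04]), 'joint_torque': array([ 2.23698655e-03, -3.41251981e+01, -3.03302014e+01,  7.19144172e-02,
        3.04572552e-02, -1.11725060e-04]), 'tool_pos': array([0.20876735, 0.50832444, 0.20442578]), 'ee_rot': array([-3.13965679e+00, -1.78255919e-04,  2.75183250e+00]), 'wrist_force': array([-0.13769588, -0.02193026,  0.17951789]), 'wrist_torque': array([-0.00864243,  0.02649201, -0.00367065]), 'finger_force': 0.0, 'width': 0.09427268028163206}
```

View pics/top0.png

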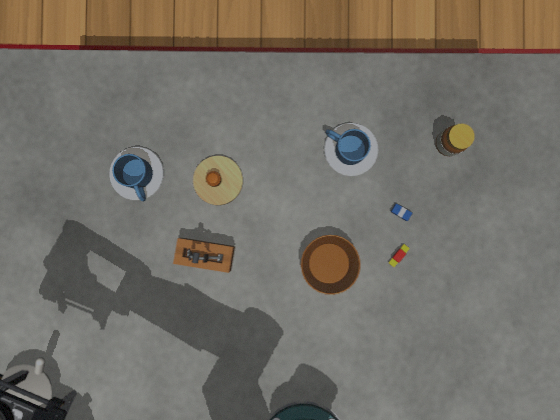

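View pics/scene0.png

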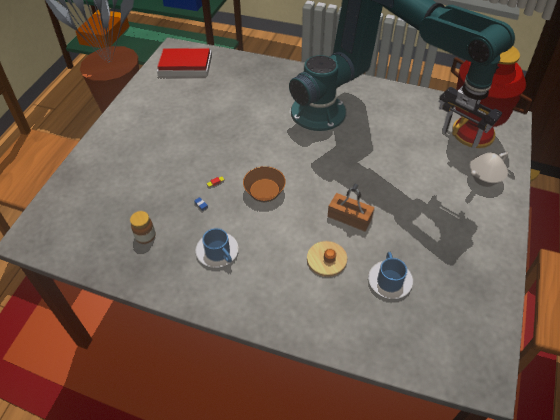

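The top view shows the dish at (330,265), caramel (399,256), chocolate (401,212), block with tongs (205,254), pastry (214,178) on its board, mugs (130,170) and (352,146), and jam (460,137). The scene view shows the same layout.

Run:
```python
from h import *
s=dict(np.load("top0.npz"));P,ok=pts(s);im=s["image"];hsv=cv2.cvtColor(im,cv2.COLOR_BGR2HSV)
H,S,V=cv2.split(hsv)
def win(u,v,r):
    m=np.zeros(H.shape,bool);m[v-r:v+r,u-r:u+r]=1;return m&ok
def rep(n,m):
    q=P[m];c,(w,h),a=cv2.minAreaRect((q[:,:2]*1000).astype(np.float32))
    d=q[:,:2]-q[:,:2].mean(0);ev,E=np.linalg.eigh(d.T@d);ax=E[:,1]
    print(n,m.sum(),"mean",q.mean(0).round(4),"rect",np.round(c,1),round(w),round(h),round(a,1),"axis deg",np.degrees(np.arctan2(ax[1],ax[0])).round(1),"z",np.percentile(q[:,2],[2,50,98]).round(3))
rep("caramel",win(399,256,18)&(S>130))
rep("choc",win(401,212,16)&(P[...,2]>.007))
rep("chocblue",win(401,212,16)&(S>100))
rep("dish rim",win(330,265,40)&(P[...,2]>.038))
rep("dish",win(330,265,40)&(S>90))
rep("block",win(205,254,40)&(abs(P[...,2]-.055)<.006)&(S>80))
rep("hub",win(205,254,45)&(P[...,2]>.125))
rep("tongs",win(205,254,45)&(P[...,2]>.08))
rep("board",win(218,180,32)&(abs(P[...,2]-.014)<.005)&(S>60))
rep("pastry",win(214,178,18)&(P[...,2]>.036))
rep("jam",win(458,137,25)&(P[...,2]>.08))
rep("cup0",win(130,172,34)&(P[...,2]>.05));rep("cup1",win(350,146,34)&(P[...,2]>.05))
print("table z",P[340,200],P[300,420])
cv2.imwrite("pics/tongs.png",cv2.resize(im[140:290,150:260],None,fx=4,fy=4))
```

```text
caramel 191 mean [ 0.4579 -0.2245  0.0125] rect [ 458.2 -224.9] 18 59 51.0 axis deg 140.8 z [0.005 0.013 0.019]
choc 196 mean [ 0.5618 -0.232   0.0137] rect [ 562.  -232.3] 47 24 57.0 axis deg 58.8 z [0.009 0.014 0.017]
chocblue 134 mean [ 0.5618 -0.231   0.0134] rect [ 562.1 -231.3] 45 24 58.7 axis deg 59.8 z [0.006 0.014 0.018]
dish rim 511 mean [ 0.4357 -0.0629  0.0429] rect [437.4 -59.3] 137 137 46.0 axis deg 137.5 z [0.038 0.043 0.049]
dish 2767 mean [ 0.4355 -0.0606  0.0177] rect [436.5 -57.8] 137 136 0.6 axis deg 162.0 z [0.001 0.01  0.046]
block 1045 mean [0.4571 0.2368 0.0544] rect [456.6 237.9] 130 60 81.1 axis deg 80.9 z [0.05  0.054 0.059]
hub 94 mean [0.4563 0.2373 0.1434] rect [456.3 239.2] 32 22 67.1 axis deg 83.6 z [0.127 0.147 0.151]
tongs 150 mean [0.4561 0.2355 0.133 ] rect [456.4 238. ] 40 21 82.5 axis deg 80.9 z [0.088 0.137 0.151]
board 1660 mean [0.6346 0.2105 0.0137] rect [634.9 212.6] 117 116 1.0 axis deg 179.5 z [0.01  0.014 0.018]
pastry 173 mean [0.6362 0.2201 0.0423] rect [636.7 220.8] 33 33 88.6 axis deg -151.7 z [0.037 0.042 0.047]
jam 540 mean [ 0.7304 -0.3457  0.0895] rect [ 731.1 -347. ] 56 56 62.7 axis deg 119.6 z [0.082 0.09  0.094]
cup0 386 mean [0.6432 0.4046 0.0638] rect [643.6 398.4] 97 74 51.6 axis deg -145.8 z [0.051 0.065 0.073]
cup1 334 mean [ 0.7183 -0.102   0.0648] rect [712.6 -97.6] 75 98 0.1 axis deg 63.3 z [0.051 0.067 0.074]
table z [0.25181802 0.24815033 0.0040922 ] [ 0.35006198 -0.27942823 -0.00341912]
```

View pics/tongs.png

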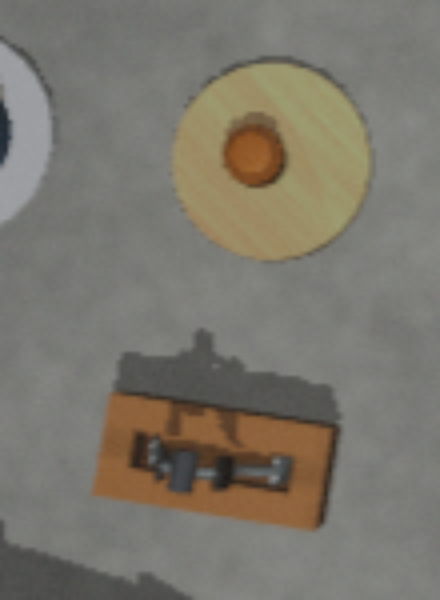

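Call:
drive_tool:
  commands:
    - [0, 0, 0, 0, 0, 0.97]
    - [0, 0, 0, 0, 0, 0.97]
    - [0, 0, 0, 0, 0, 0.97]
    - [-0.96, -0.61, 0.15, 0, 0, 0]
    - [-0.96, -0.61, 0.15, 0, 0, 0]
    - [-0.96, -0.61, 0.15, 0, 0, 0]
    - [-0.96, -0.61, 0.15, 0, 0, 0]
    - [-0.96, -0.61, 0.15, 0, 0, 0]
    - [-0.96, -0.61, 0.15, 0, 0, 0]
    - [-0.96, -0.61, 0.15, 0, 0, 0]
    - [-0.96, -0.61, 0.15, 0, 0, 0]
    - [-0.96, -0.61, 0.15, 0, 0, 0]
    - [-0.96, -0.61, 0.15, 0, 0, 0]
    - [-0.96, -0.61, 0.15, 0, 0, 0]
    - [-0.96, -0.61, 0.15, 0, 0, 0]
    - [-0.96, -0.61, 0.15, 0, 0, 0]
    - [-0.96, -0.61, 0.15, 0, 0, 0]
    - [-0.96, -0.61, 0.15, 0, 0, 0]
    - [-0.96, -0.61, 0.15, 0, 0, 0]
    - [-0.96, -0.61, 0.15, 0, 0, 0]
  gripper: 0

```text
time: 2.6
tool_pos: [0.4552, -0.2258, 0.1027]
ee_rot: [3.141, -0.001, 2.46]
wrist_force: [0.9, 0.5, 0.2]
width: 0.0943
finger_force: 0.0
```

```bash
cat >> h.py <<'E'
from scipy.spatial.transform import Rotation as Ro
def to(xyz,yaw_deg):
    """turn first (wz units), then shift in tool units at the new yaw"""
    o=get_obs();y=np.degrees(o["ee_rot"][2]);d=(yaw_deg-y+180)%360-180
    R=Ro.from_euler("xyz",[np.pi,0,np.radians(yaw_deg)]).as_matrix()
    print("t",round(o["time"],2),"at",o["tool_pos"].round(4),"rpy",o["ee_rot"].round(3),"w",o["width"].round(4),"F",np.round(o["finger_force"],1))
    print(" wz",(-np.radians(d)/.1).round(2)," shift",(R.T@(np.array(xyz)-o["tool_pos"])/.04).round(2))
E
python3 - <<'E'
from h import *
to([.458,-.225,.004],141)
s=snapshot("wrist");P,ok=pts(s);S=cv2.cvtColor(s["image"],cv2.COLOR_BGR2HSV)[...,1]
cv2.imwrite("pics/w1.png",s["image"])
m=ok&(S>130)&(P[...,2]>.002)&(P[...,2]<.03)&(np.hypot(P[...,0]-.458,P[...,1]+.225)<.05)
q=P[m][:,:2]*1000;print(m.sum(),cv2.minAreaRect(q.astype(np.float32)))
E
```

```text
Traceback (most recent call last):
  File "h.py", line 19, in to
    print("t",round(o["time"],2),"at",o["tool_pos"].round(4),"rpy",o["ee_rot"].round(3),"w",o["width"].round(4),"F",np.round(o["finger_force"],1))
                                                                                            ^^^^^^^^^^^^^^^^
AttributeError: 'float' object has no attribute 'round'
```

```bash
sed -i 's/o\["width"\].round(4)/round(o["width"],4)/' h.py
python3 - <<'E'
from h import *
to([.458,-.225,.004],141)
s=snapshot("wrist");P,ok=pts(s);S=cv2.cvtColor(s["image"],cv2.COLOR_BGR2HSV)[...,1]
m=ok&(S>130)&(P[...,2]>.002)&(P[...,2]<.03)&(np.hypot(P[...,0]-.458,P[...,1]+.225)<.05)
q=P[m][:,:2]*1000;print(m.sum(),cv2.minAreaRect(q.astype(np.float32)))
E
```

```text
t 2.6 at [ 0.4552 -0.2258  0.1027] rpy [ 3.141e+00 -1.000e-03  2.460e+00] w 0.0943 F 0.0
 wz -0.0  shift [-0.04  0.06  2.47]
1955 ((456.5793151855469, -225.80886840820312), (19.353412628173828, 59.549964904785156), 51.20820617675781)
```

Call:
drive_tool:
  commands:
    - [-0.03, 0.03, 0.6, 0, 0, 0]
    - [0, 0, 0.6, 0, 0, 0]
    - [0, 0, 0.5, 0, 0, 0]
    - [0, 0, 0.4, 0, 0, 0]
    - [0, 0, 0.35, 0, 0, 0]
    - [0, 0, 0, 0, 0, 0]

```text
time: 3.4
tool_pos: [0.4561, -0.2237, 0.0042]
ee_rot: [-3.141, -0.003, 2.461]
wrist_force: [-0.0, 0.0, -0.5]
width: 0.094
finger_force: 0.0
```

Call:
drive_tool:
  commands:
    - [0, 0, 0, 0, 0, 0]
    - [0, 0, 0, 0, 0, 0]
    - [0, 0, 0, 0, 0, 0]
    - [0, 0, 0, 0, 0, 0]
    - [0, 0, 0, 0, 0, 0]
    - [0, 0, 0, 0, 0, 0]
  gripper: 1

```text
time: 4.15
tool_pos: [0.4569, -0.2243, 0.0055]
ee_rot: [3.142, -0.0, 2.461]
wrist_force: [0.8, 0.3, -0.1]
width: 0.0374
finger_force: 0.0
```

Call:
drive_tool:
  commands:
    - [0, 0, -0.5, 0, 0, 0]
    - [0, 0, -1, 0, 0, 0]
    - [0, 0, -1, 0, 0, 0]
    - [0, 0, 0, 0, 0, 0.9]
    - [0, 0, 0, 0, 0, 0.9]
    - [0, 0, 0, 0, 0, 0.9]
    - [0, 0, 0, 0, 0, 0.9]
    - [0, 0, 0, 0, 0, 0.9]
    - [0, 0, 0, 0, 0, 0.9]
    - [0, 0, 0, 0, 0, 0.9]
    - [0, 0, 0, 0, 0, 0.9]
    - [0, 0, 0, 0, 0, 0.9]
    - [0, 0, 0, 0, 0, 0.8]

```text
time: 5.78
tool_pos: [0.4568, -0.2242, 0.1054]
ee_rot: [-3.141, -0.0, 1.568]
wrist_force: [0.1, 0.7, -0.4]
width: 0.0004
finger_force: 0.0
```

Run:
```python
from h import *
to([.419,-.059,.014],90)
```

```text
t 5.78 at [ 0.4568 -0.2242  0.1054] rpy [-3.141 -0.     1.568] w 0.0004 F 0.0
 wz -0.03  shift [ 4.13 -0.95  2.28]
```

The fingers hadn't closed yet (about 76 mm/s). The caramel is untouched, so I'll go back with a smaller opening.

Call:
drive_tool:
  commands:
    - [0, 0, 0, 0, 0, -0.9]
    - [0, 0, 0, 0, 0, -0.9]
    - [0, 0, 0, 0, 0, -0.9]
    - [0, 0, 0, 0, 0, -0.9]
    - [0, 0, 0, 0, 0, -0.9]
    - [0, 0, 0, 0, 0, -0.9]
    - [0, 0, 0, 0, 0, -0.9]
    - [0, 0, 0, 0, 0, -0.9]
    - [0, 0, 0, 0, 0, -0.9]
    - [0, 0, 0, 0, 0, -0.8]
    - [0, 0, 1, 0, 0, 0]
    - [0, 0, 1, 0, 0, 0]
    - [0, 0, 0.5, 0, 0, 0]
    - [0, 0, 0, 0, 0, 0]
  gripper: 0.5

```text
time: 7.52
tool_pos: [0.4553, -0.2232, 0.0034]
ee_rot: [-3.141, -0.005, 2.461]
wrist_force: [-0.0, 0.1, 0.0]
width: 0.0473
finger_force: 0.0
```

Call:
drive_tool:
  commands:
    - [0, 0, 0, 0, 0, 0]
    - [0, 0, 0, 0, 0, 0]
    - [0, 0, 0, 0, 0, 0]
    - [0, 0, 0, 0, 0, 0]
    - [0, 0, 0, 0, 0, 0]
  gripper: 1

```text
time: 8.15
tool_pos: [0.4576, -0.2247, 0.0066]
ee_rot: [3.141, 0.002, 2.461]
wrist_force: [0.2, 0.5, 5.5]
width: 0.0193
finger_force: 30.0
```

Call:
drive_tool:
  commands:
    - [0, 0, -0.5, 0, 0, 0]
    - [0, 0, -1, 0, 0, 0]
    - [0, 0, -1, 0, 0, 0]
    - [0, 0, 0, 0, 0, 0.9]
    - [0, 0, 0, 0, 0, 0.9]
    - [0, 0, 0, 0, 0, 0.9]
    - [0, 0, 0, 0, 0, 0.9]
    - [0, 0, 0, 0, 0, 0.9]
    - [0, 0, 0, 0, 0, 0.9]
    - [0, 0, 0, 0, 0, 0.9]
    - [0, 0, 0, 0, 0, 0.9]
    - [0, 0, 0, 0, 0, 0.9]
    - [0, 0, 0, 0, 0, 0.8]
    - [0.8, -0.2, 0, 0, 0, 0]
    - [0.8, -0.2, 0, 0, 0, 0]
    - [0.8, -0.2, 0, 0, 0, 0]
    - [0.8, -0.2, 0, 0, 0, 0]
    - [0.8, -0.2, 0, 0, 0, 0]
    - [0.1, 0, 0, 0, 0, 0]

```text
time: 10.52
tool_pos: [0.4162, -0.0589, 0.1051]
ee_rot: [-3.141, -0.0, 1.573]
wrist_force: [0.7, -0.5, 0.8]
width: 0.0197
finger_force: 30.0
```

Run:
```python
from h import *
to([.419,-.059,.014],90)
s=snapshot("wrist");cv2.imwrite("pics/w2.png",s["image"])
P,ok=pts(s)
m=ok&(abs(P[...,2]-.044)<.006)&(np.hypot(P[...,0]-.436,P[...,1]+.059)<.085)
q=P[m][:,:2]
A=np.c_[2*q,np.ones(len(q))];c=np.linalg.lstsq(A,(q**2).sum(1),rcond=None)[0];print(len(q),c[:2],np.sqrt(c[2]+c[:2]@c[:2]))
```

```text
t 10.53 at [ 0.4162 -0.0589  0.1051] rpy [-3.141 -0.     1.573] w 0.0197 F 30.0
 wz 0.03  shift [-0.    0.07  2.28]
4916 [ 0.43547834 -0.05813019] 0.065903766890087
```

View pics/w2.png

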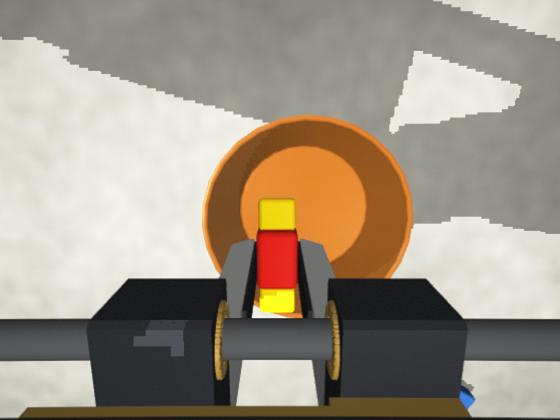

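The caramel is held at about (277,255) over the dish's near side. Next I'll lower it and release it.

Call:
drive_tool:
  commands:
    - [0, 0.05, 0.6, 0, 0, 0]
    - [0, 0, 0.6, 0, 0, 0]
    - [0, 0, 0.5, 0, 0, 0]
    - [0, 0, 0.35, 0, 0, 0]
    - [0, 0, 0.2, 0, 0, 0]
    - [0, 0, 0, 0, 0, 0]

```text
time: 11.32
tool_pos: [0.4188, -0.0605, 0.0151]
ee_rot: [-3.141, -0.0, 1.57]
wrist_force: [-0.5, 0.8, 0.0]
width: 0.0194
finger_force: 30.0
```

Call:
drive_tool:
  commands:
    - [0, 0, 0, 0, 0, 0]
    - [0, 0, 0, 0, 0, 0]
    - [0, 0, -0.5, 0, 0, 0]
    - [0, 0, -1, 0, 0, 0]
    - [0, 0, -0.7, 0, 0, 0]
  gripper: 0.65

```text
time: 11.95
tool_pos: [0.4196, -0.0604, 0.1057]
ee_rot: [3.139, 0.001, 1.571]
wrist_force: [0.4, 0.6, -0.6]
width: 0.0327
finger_force: 0.0
```

Run:
```python
from h import *
to([.562,-.2315,.004],59.5)
s=snapshot("top");P,ok=pts(s);h=cv2.cvtColor(s["image"],cv2.COLOR_BGR2HSV)
m=ok&(abs(h[...,0].astype(int)-28)<4)&(h[...,1]>150)&(h[...,2]>120)
print(m.sum(),P[m].mean(0))
```

```text
t 11.95 at [ 0.4196 -0.0604  0.1057] rpy [3.139e+00 1.000e-03 1.571e+00] w 0.0327 F 0.0
 wz 5.33  shift [-1.88  5.24  2.54]
26 [ 0.42096068 -0.03576688  0.01530159]
```

Call:
drive_tool:
  commands:
    - [0, 0, 0, 0, 0, 0.9]
    - [0, 0, 0, 0, 0, 0.9]
    - [0, 0, 0, 0, 0, 0.9]
    - [0, 0, 0, 0, 0, 0.9]
    - [0, 0, 0, 0, 0, 0.9]
    - [0, 0, 0, 0, 0, 0.83]
    - [-0.31, 0.87, 0, 0, 0, 0]
    - [-0.31, 0.87, 0, 0, 0, 0]
    - [-0.31, 0.87, 0, 0, 0, 0]
    - [-0.31, 0.87, 0, 0, 0, 0]
    - [-0.31, 0.87, 0, 0, 0, 0]
    - [-0.31, 0.87, 0, 0, 0, 0]
    - [0, 0, 0.5, 0, 0, 0]
  gripper: 0.45

```text
time: 13.62
tool_pos: [0.5633, -0.2331, 0.0842]
ee_rot: [3.137, 0.0, 1.036]
wrist_force: [-0.4, 0.7, 0.9]
width: 0.0515
finger_force: 0.0
```

Run:
```python
from h import *
to([.562,-.2315,.004],59.5)
s=snapshot("wrist");P,ok=pts(s)
m=ok&(P[...,2]>.008)&(P[...,2]<.03)&(np.hypot(P[...,0]-.562,P[...,1]+.231)<.05)
print(m.sum(),cv2.minAreaRect((P[m][:,:2]*1000).astype(np.float32)))
```

```text
t 13.62 at [ 0.5633 -0.2331  0.0842] rpy [3.137 0.    1.036] w 0.0515 F 0.0
 wz -0.02  shift [ 0.02 -0.05  2.  ]
2246 ((560.4540405273438, -232.04190063476562), (45.88106918334961, 23.870346069335938), 59.4412956237793)
```

Call:
drive_tool:
  commands:
    - [0, -0.07, 0.5, 0, 0, 0]
    - [0, 0, 0.5, 0, 0, 0]
    - [0, 0, 0.5, 0, 0, 0]
    - [0, 0, 0.3, 0, 0, 0]
    - [0, 0, 0.15, 0, 0, 0]
    - [0, 0, 0, 0, 0, 0]

```text
time: 14.42
tool_pos: [0.5585, -0.2289, 0.0054]
ee_rot: [-3.141, -0.0, 1.038]
wrist_force: [0.7, -0.5, -0.5]
width: 0.0514
finger_force: 0.0
```

Call:
drive_tool:
  commands:
    - [0, 0, 0, 0, 0, 0]
    - [0, 0, 0, 0, 0, 0]
    - [0, 0, 0, 0, 0, 0]
    - [0, 0, 0, 0, 0, 0]
    - [0, 0, 0, 0, 0, 0]
  gripper: 1

```text
time: 15.05
tool_pos: [0.5589, -0.2292, 0.006]
ee_rot: [3.14, -0.0, 1.038]
wrist_force: [-0.1, -0.7, 2.8]
width: 0.0236
finger_force: 30.0
```

Call:
drive_tool:
  commands:
    - [0, 0, -0.5, 0, 0, 0]
    - [0, 0, -1, 0, 0, 0]
    - [0, 0, -1, 0, 0, 0]
    - [0, 0, 0, 0, 0, -0.9]
    - [0, 0, 0, 0, 0, -0.9]
    - [0, 0, 0, 0, 0, -0.9]
    - [0, 0, 0, 0, 0, -0.9]
    - [0, 0, 0, 0, 0, -0.9]
    - [0, 0, 0, 0, 0, -0.85]

```text
time: 16.18
tool_pos: [0.5582, -0.2288, 0.105]
ee_rot: [-3.141, -0.001, 1.576]
wrist_force: [-0.5, 0.2, -1.0]
width: 0.0235
finger_force: 30.0
```

Run:
```python
from h import *
to([.454,-.058,.015],90)
```

```text
t 16.18 at [ 0.5582 -0.2288  0.105 ] rpy [-3.141e+00 -1.000e-03  1.576e+00] w 0.0235 F 30.0
 wz 0.05  shift [ 4.27 -2.6   2.25]
```

Call:
drive_tool:
  commands:
    - [0.85, -0.52, 0, 0, 0, 0.05]
    - [0.85, -0.52, 0, 0, 0, 0]
    - [0.85, -0.52, 0, 0, 0, 0]
    - [0.85, -0.52, 0, 0, 0, 0]
    - [0.85, -0.52, 0, 0, 0, 0]
    - [0, 0, 0.2, 0, 0, 0]
    - [0, 0, 0, 0, 0, 0]

```text
time: 17.05
tool_pos: [0.4544, -0.059, 0.0966]
ee_rot: [-3.14, 0.0, 1.568]
wrist_force: [0.5, 0.0, 0.3]
width: 0.0235
finger_force: 30.0
```

Run:
```python
from h import *
to([.454,-.058,.015],90)
```

```text
t 17.05 at [ 0.4544 -0.059   0.0966] rpy [-3.14   0.     1.568] w 0.0235 F 30.0
 wz -0.03  shift [ 0.02 -0.01  2.04]
```

Call:
drive_tool:
  commands:
    - [0, 0, 0.6, 0, 0, 0]
    - [0, 0, 0.6, 0, 0, 0]
    - [0, 0, 0.4, 0, 0, 0]
    - [0, 0, 0.25, 0, 0, 0]
    - [0, 0, 0.15, 0, 0, 0]
    - [0, 0, 0, 0, 0, 0]

```text
time: 17.8
tool_pos: [0.455, -0.0589, 0.0175]
ee_rot: [3.142, -0.0, 1.568]
wrist_force: [-0.9, -0.6, -0.7]
width: 0.0236
finger_force: 30.0
```

Call:
drive_tool:
  commands:
    - [0, 0, 0, 0, 0, 0]
    - [0, 0, 0, 0, 0, 0]
    - [0, 0, -0.5, 0, 0, 0]
    - [0, 0, -1, 0, 0, 0]
    - [0, 0, -1, 0, 0, 0]
    - [0, 0, -1, 0, 0, 0]
    - [0, 0, -1, 0, 0, 0]
    - [0, 0, -0.5, 0, 0, 0]
    - [0, 0, 0, 0, 0, 0]
    - [0, 0, 0, 0, 0, 0]
  gripper: 0.63

```text
time: 19.05
tool_pos: [0.4544, -0.0587, 0.2164]
ee_rot: [-3.14, -0.0, 1.568]
wrist_force: [-0.7, -0.1, 0.5]
width: 0.0346
finger_force: 0.0
```

Run:
```python
from h import *
to([.4565,.237,.22],171)
s=snapshot("wrist");cv2.imwrite("pics/w3.png",s["image"])
```

```text
t 19.05 at [ 0.4544 -0.0587  0.2164] rpy [-3.14  -0.     1.568] w 0.0346 F 0.0
 wz -14.17  shift [ 1.1   7.31 -0.09]
```

View pics/w3.png

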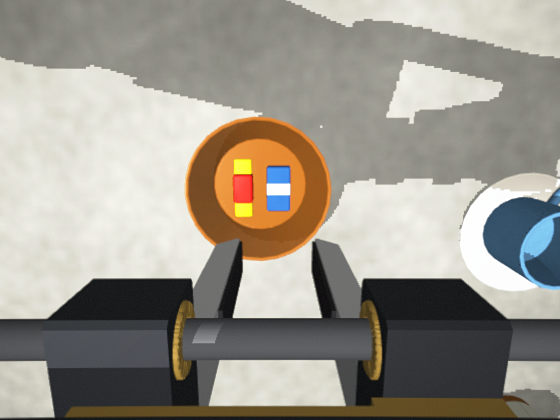

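Both sweets lie flat in the dish (caramel at (243,188), chocolate at (278,188)). The tongs are next.

Call:
drive_tool:
  commands:
    - [0, 0, 0, 0, 0, -0.95]
    - [0, 0, 0, 0, 0, -0.95]
    - [0, 0, 0, 0, 0, -0.95]
    - [0, 0, 0, 0, 0, -0.95]
    - [0, 0, 0, 0, 0, -0.95]
    - [0, 0, 0, 0, 0, -0.95]
    - [0, 0, 0, 0, 0, -0.95]
    - [0, 0, 0, 0, 0, -0.95]
    - [0, 0, 0, 0, 0, -0.95]
    - [0, 0, 0, 0, 0, -0.95]
    - [0, 0, 0, 0, 0, -0.95]
    - [0, 0, 0, 0, 0, -0.95]
    - [0, 0, 0, 0, 0, -0.95]
    - [0, 0, 0, 0, 0, -0.95]
    - [0, 0, 0, 0, 0, -0.87]
  gripper: 0.4

```text
time: 20.98
tool_pos: [0.4541, -0.0586, 0.2157]
ee_rot: [3.141, -0.003, 2.988]
wrist_force: [-0.9, -0.5, -0.4]
width: 0.0564
finger_force: 0.0
```

Call:
drive_tool:
  commands:
    - [0.14, 0.91, 0, 0, 0, 0]
    - [0.14, 0.91, 0, 0, 0, 0]
    - [0.14, 0.91, 0, 0, 0, 0]
    - [0.14, 0.91, 0, 0, 0, 0]
    - [0.14, 0.91, 0, 0, 0, 0]
    - [0.14, 0.91, 0, 0, 0, 0]
    - [0.14, 0.91, 0, 0, 0, 0]
    - [0.14, 0.91, 0, 0, 0, 0]
    - [0, 0, 0, 0, 0, 0]
    - [0, 0, 0, 0, 0, 0]

```text
time: 22.22
tool_pos: [0.4556, 0.2352, 0.2163]
ee_rot: [-3.14, -0.002, 2.985]
wrist_force: [-0.7, 0.2, 0.0]
width: 0.056
finger_force: 0.0
```

Run:
```python
from h import *
to([.4565,.237,.093],171)
s=snapshot("wrist");cv2.imwrite("pics/w4.png",s["image"]);P,ok=pts(s)
r=np.hypot(P[...,0]-.4565,P[...,1]-.237)
for n,a,b in(("block",.05,.06),("hub",.138,.158),("plates",.095,.13)):
    m=ok&(P[...,2]>a)&(P[...,2]<b)&(r<(.09 if n=="block" else .04))
    if m.sum()>20:print(n,m.sum(),P[m].mean(0),cv2.minAreaRect((P[m][:,:2]*1000).astype(np.float32)))
```

```text
t 22.23 at [0.4556 0.2352 0.2163] rpy [-3.140e+00 -2.000e-03  2.985e+00] w 0.056 F 0.0
 wz 0.0  shift [-0.01  0.05  3.08]
block 6057 [0.45143772 0.23702071 0.05425176] ((455.400146484375, 236.96371459960938), (130.15049743652344, 60.639366149902344), 81.28429412841797)
hub 691 [0.45356493 0.23795242 0.14666983] ((454.37353515625, 237.8492431640625), (17.582656860351562, 21.74122428894043), 82.35645294189453)
plates 456 [0.45292737 0.23734673 0.11991659] ((454.5297546386719, 237.58274841308594), (41.26542663574219, 18.106740951538086), 81.7197265625)
```

View pics/w4.png

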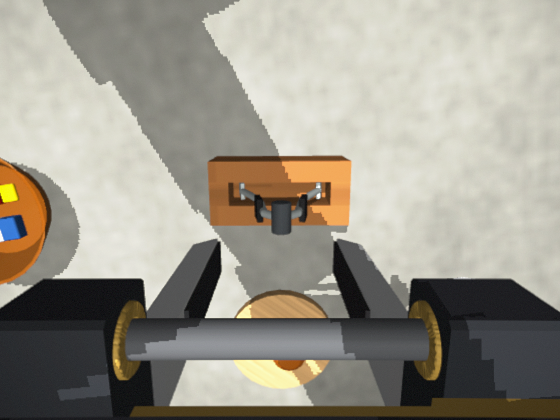

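The tongs are at (281,212) in the block, with grip plates at (259,208) and (303,208), nearly square to the fingers.

Run:
```python
from h import *
to([.4545,.2377,.092],171.5)
```

```text
t 22.27 at [0.4558 0.2349 0.2167] rpy [-3.140e+00 -1.000e-03  2.984e+00] w 0.0562 F 0.0
 wz -0.09  shift [0.04 0.06 3.12]
```

Call:
drive_tool:
  commands:
    - [0.04, 0.06, 0.5, 0, 0, -0.09]
    - [0, 0, 0.6, 0, 0, 0]
    - [0, 0, 0.6, 0, 0, 0]
    - [0, 0, 0.5, 0, 0, 0]
    - [0, 0, 0.5, 0, 0, 0]
    - [0, 0, 0.4, 0, 0, 0]
    - [0, 0, 0, 0, 0, 0]

```text
time: 23.15
tool_pos: [0.454, 0.2374, 0.092]
ee_rot: [-3.14, -0.003, 2.993]
wrist_force: [-0.5, -0.1, -0.0]
width: 0.056
finger_force: 0.0
```

Call:
drive_tool:
  commands:
    - [0, 0, 0, 0, 0, 0]
    - [0, 0, 0, 0, 0, 0]
    - [0, 0, 0, 0, 0, 0]
    - [0, 0, 0, 0, 0, 0]
  gripper: 0.63

```text
time: 23.65
tool_pos: [0.4561, 0.2393, 0.0956]
ee_rot: [3.139, 0.003, 2.994]
wrist_force: [-0.1, 1.0, 6.0]
width: 0.0356
finger_force: 13.3
```

Call:
drive_tool:
  commands:
    - [0, 0, 0, 0, 0, 0]
    - [0, 0, 0, 0, 0, 0]

```text
time: 23.9
tool_pos: [0.4562, 0.2393, 0.0956]
ee_rot: [3.139, 0.004, 2.994]
wrist_force: [-0.1, -0.4, 5.6]
width: 0.0352
finger_force: 13.4
```

Call:
drive_tool:
  commands:
    - [0, 0, -0.2, 0, 0, 0]
    - [0, 0, -0.3, 0, 0, 0]
    - [0, 0, -0.3, 0, 0, 0]
    - [0, 0, 0, 0, 0, 0]

```text
time: 24.4
tool_pos: [0.4557, 0.2387, 0.1271]
ee_rot: [3.14, 0.003, 2.994]
wrist_force: [-0.2, -0.1, -0.8]
width: 0.0347
finger_force: 4.6
```

Call:
drive_tool:
  commands:
    - [0, 0, -0.4, 0, 0, 0]
    - [0, 0, -0.5, 0, 0, 0]
    - [0, 0, -0.5, 0, 0, 0]
    - [0, 0, -0.2, 0, 0, 0]
    - [0, 0, 0, 0, 0, 0]

```text
time: 25.02
tool_pos: [0.4551, 0.2385, 0.1902]
ee_rot: [3.141, 0.001, 2.994]
wrist_force: [-0.2, -0.3, -0.8]
width: 0.0352
finger_force: 4.6
```

Run:
```python
from h import *
to([.6365,.2205,.19],171.5)
s=snapshot("wrist");P,ok=pts(s);cv2.imwrite("pics/w5.png",s["image"])
m=ok&(P[...,2]>.034)&(P[...,2]<.055)&(np.hypot(P[...,0]-.6365,P[...,1]-.2205)<.03)
print(m.sum());print(cv2.minAreaRect((P[m][:,:2]*1000).astype(np.float32)))
s=snapshot("scene");P,ok=pts(s)
m=ok&(P[...,2]>.07)&(P[...,2]<.135)&(np.hypot(P[...,0]-.456,P[...,1]-.238)<.06)
if m.sum(): print("tongs",m.sum(),P[m].min(0),P[m].max(0))
```

```text
t 25.02 at [0.4551 0.2385 0.1902] rpy [3.141e+00 1.000e-03 2.994e+00] w 0.0352 F 4.6
 wz 0.01  shift [-4.55  0.22  0.  ]
810
((635.0235595703125, 219.43576049804688), (34.30839538574219, 32.752689361572266), 81.73731231689453)
tongs 27 [0.44591146 0.21009793 0.11113563] [0.46724593 0.27038286 0.13446878]
```

View pics/w5.png

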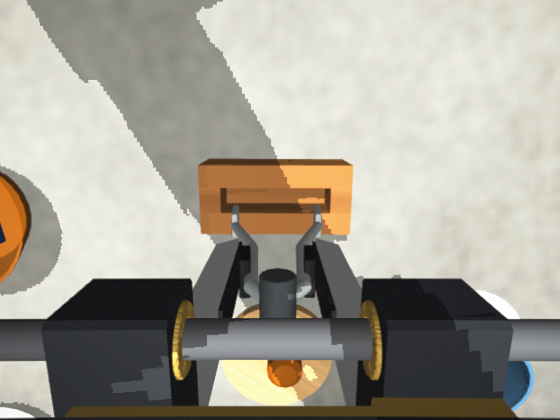

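The tongs are held upright (hub at (277,290), tips at (235,215) and (318,215)) and clear of the block. The pastry is at (284,372).

Call:
drive_tool:
  commands:
    - [-0.6, 0.03, 0, 0, 0, 0]
    - [-0.7, 0.03, 0, 0, 0, 0]
    - [-0.7, 0.03, 0, 0, 0, 0]
    - [-0.7, 0.03, 0, 0, 0, 0]
    - [-0.7, 0.03, 0, 0, 0, 0]
    - [-0.6, 0.03, 0, 0, 0, 0]
    - [-0.52, 0.03, 0, 0, 0, 0]
    - [0, 0, 0, 0, 0, 0]
    - [0, 0, 0, 0, 0, 0]

```text
time: 26.25
tool_pos: [0.6341, 0.2202, 0.1885]
ee_rot: [-3.141, -0.002, 2.994]
wrist_force: [-0.9, -0.1, -1.3]
width: 0.035
finger_force: 4.6
```

Run:
```python
from h import *
to([.6355,.22,.102],171.5)
s=snapshot("scene");P,ok=pts(s)
c=s["image"][190:300,280:410];cv2.imwrite("pics/s6.png",cv2.resize(c,None,fx=5,fy=5,interpolation=cv2.INTER_CUBIC))
m=ok&(P[...,2]>.08)&(P[...,2]<.135)&(np.hypot(P[...,0]-.6355,P[...,1]-.22)<.06)
print(m.sum(),P[m].min(0),P[m].max(0),P[m].mean(0))
m=ok&(P[...,2]>.036)&(P[...,2]<.055)&(np.hypot(P[...,0]-.6355,P[...,1]-.22)<.04)
print(m.sum(),P[m].min(0),P[m].max(0),P[m].mean(0))
```

```text
t 26.25 at [0.6341 0.2202 0.1885] rpy [-3.141e+00 -2.000e-03  2.994e+00] w 0.035 F 4.6
 wz 0.01  shift [-0.04  0.    2.16]
32 [0.62477765 0.19071344 0.10569584] [0.64710529 0.25159505 0.1342581 ] [0.63719495 0.22337577 0.12239874]
99 [0.6180607  0.20566243 0.03605782] [0.65669027 0.23685776 0.05154986] [0.63930608 0.22168805 0.04348448]
```

View pics/s6.png

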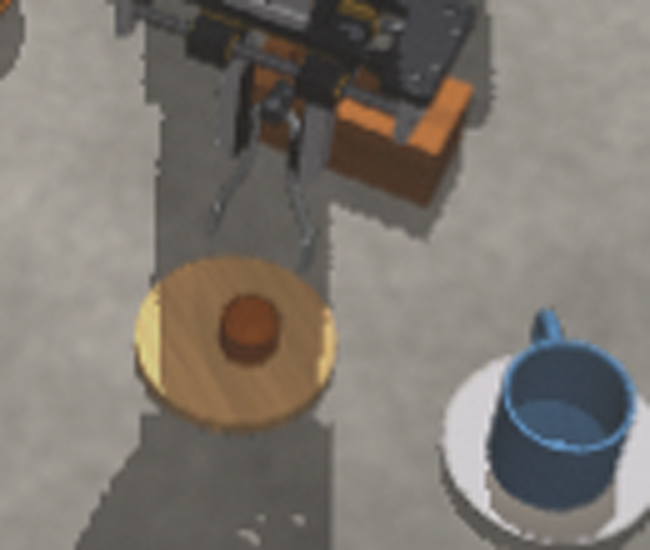

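Tongs tips straddle the pastry in plan view: tips at about (212,230) and (307,262) in the crop, pastry at (250,328), both at the same world x and y. I'll lower them.

Call:
drive_tool:
  commands:
    - [-0.04, 0, 0.4, 0, 0, 0]
    - [0, 0, 0.4, 0, 0, 0]
    - [0, 0, 0.4, 0, 0, 0]
    - [0, 0, 0.4, 0, 0, 0]
    - [0, 0, 0.3, 0, 0, 0]
    - [0, 0, 0.2, 0, 0, 0]
    - [0, 0, 0, 0, 0, 0]
    - [0, 0, 0, 0, 0, 0]

```text
time: 27.3
tool_pos: [0.637, 0.22, 0.1063]
ee_rot: [3.141, 0.001, 2.994]
wrist_force: [0.4, -0.7, -0.4]
width: 0.0347
finger_force: 4.6
```

Call:
drive_tool:
  commands:
    - [0, 0, 0, 0, 0, 0]
    - [0, 0, 0, 0, 0, 0]
    - [0, 0, 0, 0, 0, 0]
    - [0, 0, 0, 0, 0, 0]
    - [0, 0, 0, 0, 0, 0]
  gripper: 0.85

```text
time: 27.92
tool_pos: [0.6371, 0.22, 0.1065]
ee_rot: [3.141, 0.002, 2.994]
wrist_force: [-0.7, 0.4, 4.0]
width: 0.0298
finger_force: 30.0
```

The width is 29.8 mm at 30 N, so the pastry is held. Lifting.

Call:
drive_tool:
  commands:
    - [0, 0, -0.15, 0, 0, 0]
    - [0, 0, -0.3, 0, 0, 0]
    - [0, 0, -0.5, 0, 0, 0]
    - [0, 0, -0.6, 0, 0, 0]
    - [0, 0, -0.6, 0, 0, 0]
    - [0, 0, -0.5, 0, 0, 0]
    - [0, 0, -0.3, 0, 0, 0]
    - [0, 0, 0, 0, 0, 0]

```text
time: 28.92
tool_pos: [0.6371, 0.22, 0.2255]
ee_rot: [3.14, 0.003, 2.994]
wrist_force: [0.7, 0.5, -1.4]
width: 0.0292
finger_force: 30.0
```

Run:
```python
from h import *
to([.4355,-.058,.22],171.5)
s=snapshot("scene");P,ok=pts(s);h=cv2.cvtColor(s["image"],cv2.COLOR_BGR2HSV)
m=ok&(P[...,2]>.075)&(P[...,2]<.16)&(np.hypot(P[...,0]-.636,P[...,1]-.22)<.06)&(h[...,0]<18)&(h[...,1]>120)
if m.sum(): print("pastry",m.sum(),P[m].min(0),P[m].max(0),P[m].mean(0))
```

```text
t 28.93 at [0.6371 0.22   0.2255] rpy [3.140e+00 3.000e-03 2.994e+00] w 0.0292 F 30.0
 wz 0.01  shift [ 3.96 -7.62  0.14]
pastry 59 [0.62181194 0.20402901 0.13974375] [0.65498935 0.23555098 0.15995131] [0.64759056 0.22131561 0.15135267]
```

Call:
drive_tool:
  commands:
    - [0.1, -0.2, 0, 0, 0, 0]
    - [0.2, -0.38, 0, 0, 0, 0]
    - [0.28, -0.54, 0, 0, 0, 0]
    - [0.28, -0.54, 0, 0, 0, 0]
    - [0.28, -0.54, 0, 0, 0, 0]
    - [0.28, -0.54, 0, 0, 0, 0]
    - [0.28, -0.54, 0, 0, 0, 0]
    - [0.28, -0.54, 0, 0, 0, 0]
    - [0.28, -0.54, 0, 0, 0, 0]
    - [0.28, -0.54, 0, 0, 0, 0]
    - [0.28, -0.54, 0, 0, 0, 0]
    - [0.28, -0.54, 0, 0, 0, 0]
    - [0.28, -0.54, 0, 0, 0, 0]
    - [0.28, -0.54, 0, 0, 0, 0]
    - [0.2, -0.38, 0.1, 0, 0, 0]
    - [0.1, -0.2, 0.1, 0, 0, 0]
    - [0, 0, 0, 0, 0, 0]
    - [0, 0, 0, 0, 0, 0]
    - [0, 0, 0, 0, 0, 0]
    - [0, 0, 0, 0, 0, 0]

```text
time: 31.48
tool_pos: [0.4351, -0.0588, 0.2155]
ee_rot: [3.141, 0.0, 2.995]
wrist_force: [-0.5, -0.1, -1.1]
width: 0.0295
finger_force: 30.0
```

Run:
```python
from h import *
to([.4355,-.058,.22],171.5)
s=snapshot("scene");P,ok=pts(s);h=cv2.cvtColor(s["image"],cv2.COLOR_BGR2HSV)
m=ok&(P[...,2]>.075)&(P[...,2]<.18)&(np.hypot(P[...,0]-.4355,P[...,1]+.058)<.06)&(h[...,0]<18)&(h[...,1]>120)
if m.sum(): print("pastry",m.sum(),P[m].min(0),P[m].max(0),P[m].mean(0))
cv2.imwrite("pics/s7.png",cv2.resize(s["image"][110:260,150:350],None,fx=4,fy=4))
```

```text
t 31.48 at [ 0.4351 -0.0588  0.2155] rpy [3.141 0.    2.995] w 0.0295 F 30.0
 wz 0.01  shift [-0.01  0.02 -0.11]
pastry 107 [ 0.419059   -0.07234532  0.12067676] [ 0.45548686 -0.04120553  0.16649651] [ 0.44184918 -0.0555719   0.14663943]
```

View pics/s7.png

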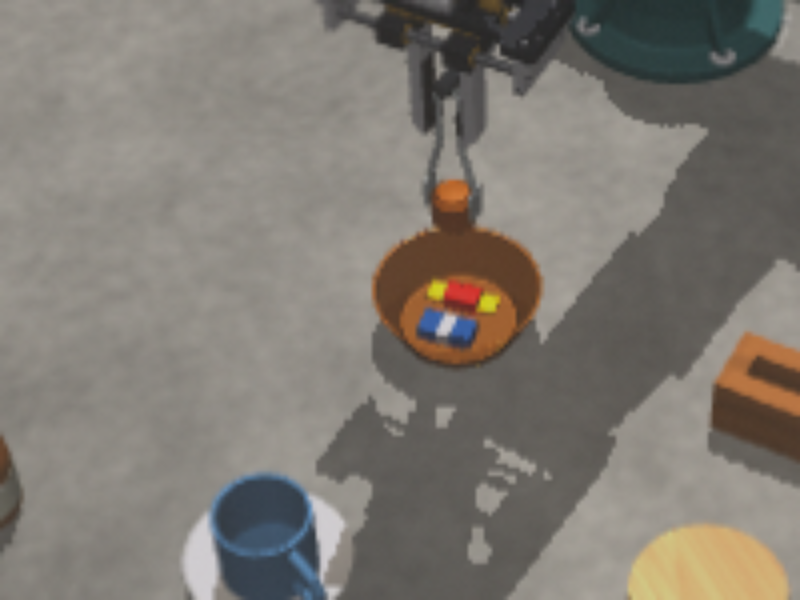

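The pastry is in the tongs at (453,205) over the dish, at z ≈ 0.12 m, and both sweets lie in the dish at (465,295) and (447,328). I'll hand in.

```bash
python3 -c "
from bench import close_job
print(close_job())"
```

```text
the job is handed in; nothing more can be done
None
```

The job is handed in (no verdict returned): the last picture shows both sweets in the dish and the pastry held in the tongs about 12 cm above the table over it; the cups, saucers and jam jar weren't touched as far as I could tell, though I did not re-measure them.

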